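# Line up the amber jars by size in the latch tray

### The arm

A 6-joint arm with a two-finger parallel gripper is mounted at the origin on the work surface. World frame = base frame: x ahead of the robot, y to its left, z up, the work surface at z = 0. Lengths are in m, angles in degrees, forces in N, time in s.
With the tool pointing down it reaches from about 0.4 to 0.825 m from the base axis. Payload 7 kg.
Tool frame: the origin (TCP) lies between the finger pads; the fingertips stand 22 mm ahead of it and the grasp point (between the pads) lies 3 mm ahead of it; z points along the fingers, y is the line along which they close (so a half turn about z gives the same grasp; the last joint's range is limited). The gripper opens to 88 mm and grips with 3 to 60 N. Pads are 19 mm wide; open, the fingers measure 130 mm over their backs; the gripper's body (78 mm by 193 mm) begins 47 mm behind the grasp point.
Start: joints at [91.221, 20.546, 0.682, 0, -70.136, -16.507], TCP at [0.178, 0.651, 0.249] pointing down, gripper open.
Joint ranges: [-176.03, 176.03], [-82.01, 121.73], [-58.28, 71.71], [-173.87, 95.51], [-174.79, -0.11], [-173.66, 173.66]. Speed limits (degrees/s): [136.94, 136.94, 172.46, 180, 180, 180].

### API

Orientations are given as [roll, pitch, yaw] about the fixed x, y, z axes, in that order (R = Rz(yaw) Ry(pitch) Rx(roll)).
In Python, from plant import ctrl gives the robot as it stands.
- The arm moves only by the tool apply_moves, never from a script. Its argument "targets" is a list of rows, each an object with "travel": the shift along the tool's x, y, z in mm, a list of three; "roll": the turn about the tool's z in degrees; "jaw": the finger opening in mm, from 0 to 87.6. In form: [{"travel": [tx, ty, tz], "roll": roll, "jaw": jaw}, ...]. A call has 1 to 10 rows; each row shifts and turns the commanded pose from where the row before left it, along the tool's axes as they then stand; what a row does not reach is not made up. A row lasts 1/10 s, in which the tool goes at most 50 mm and 8.59 degrees, less where a joint would pass 70% of its speed; a pose out of reach is approached as far as the arm can. A call with a gripper value outside its range is refused whole. The fingers move at their own pace and stop on an object; the grip force is fixed at half the most. Time passes only in rows, so rows that do not move let the fingers close. It gives the time, the measured TCP pose, the force, the opening and the grip force at its end, in the units of the state.
- ctrl.get_obs(): the state, without advancing time (a new reading comes with each control period).
- ctrl.snapshot(name): name is "scene" or "top" or "wrist"; returns the picture (480x640x3 uint8, red, green, blue); there is no depth.
- ctrl.calibration(name): a dict with "K" (3x3 intrinsics, pixels), "extrinsics" (4x4, takes a point from camera to world coordinates); the wrist camera has in their place "hand_eye" (4x4, takes a point from camera to tool coordinates, whose origin is the TCP and whose axes are the flange's). Camera axes: x right, y down, z forward; pixel columns grow to the right and rows downward; lengths in m; the calibration is good to about 2 mm. A picture is of the moment at which its call begins: read the wrist's pose just before it. calibration takes no time and is no camera call.
- ctrl.close_job(): hands the job in; it is judged then, once.
The state is a dict: "clock": time; "joint_pos": joint angles; "qvel": joint speeds; "tau": joint torques, N m; "tool_pos": TCP position; "orientation": TCP orientation; "force": force on the tool from outside, world axes, zero at the start; "moment": the same for the moment, N m; "opening": finger opening in m; "gripper_force": force on a finger pad.
Only numpy, scipy, OpenCV 4.12 (cv2) and the standard library are available. Lean on these libraries where they do the work, as an engineer would, in place of code of your own. Each camera call takes 0.05 s, during which the arm holds its last target. There are 200 camera calls.

### The job

Stand the four amber jars on the four round pads of the white tray in order of size, one jar on the middle of each pad, with the largest on the pad next to the steel spring latch and the smallest at the other end. Keep the jars upright, set each one down gently rather than dropping it, and leave the blue cartridge, the protractor and the screwdriver where they lie.

Things in the scene. Friction and masses are not known exactly. Their poses are not given: they have to be found in the camera images.
- jar_a: the smallest of four amber glass jars, round, each closed with a black twist cap as wide as the jar: 30 mm across, 45 mm tall including the 16 mm cap. Loose, starts upright on the board. Origin: centre of its underside; z along its axis, up
- jar_b: the second smallest of four amber glass jars, round, each closed with a black twist cap as wide as the jar: 37 mm across, 56 mm tall including the 16 mm cap. Loose, starts upright on the board. Origin: centre of its underside; z along its axis, up
- jar_c: the second largest of four amber glass jars, round, each closed with a black twist cap as wide as the jar: 44 mm across, 68 mm tall including the 16 mm cap. Loose, starts upright on the board. Origin: centre of its underside; z along its axis, up
- jar_d: the largest of four amber glass jars, round, each closed with a black twist cap as wide as the jar: 51 mm across, 80 mm tall including the 16 mm cap. Loose, starts upright on the board. Origin: centre of its underside; z along its axis, up
- pad_1: one of four equal round dark rubber pads, 62 mm across, 2 mm thick, in a straight row 74 mm apart in the fixed white tray; an end pad. Origin: centre of its underside, 6 mm above the board (so its top is at 8 mm); y along the row from pad_1 to pad_4, x across. Tray 380 x 120 mm, rim 12 mm above the board
- pad_2: one of four equal round dark rubber pads, 62 mm across, 2 mm thick, in a straight row 74 mm apart in the fixed white tray; inner pad, next to end pad pad_1. Origin: centre of its underside, 6 mm above the board (so its top is at 8 mm); y along the row from pad_1 to pad_4, x across. Tray 380 x 120 mm, rim 12 mm above the board
- pad_3: one of four equal round dark rubber pads, 62 mm across, 2 mm thick, in a straight row 74 mm apart in the fixed white tray; inner pad, next to end pad pad_4. Origin: centre of its underside, 6 mm above the board (so its top is at 8 mm); y along the row from pad_1 to pad_4, x across. Tray 380 x 120 mm, rim 12 mm above the board
- pad_4: one of four equal round dark rubber pads, 62 mm across, 2 mm thick, in a straight row 74 mm apart in the fixed white tray; an end pad. Origin: centre of its underside, 6 mm above the board (so its top is at 8 mm); y along the row from pad_1 to pad_4, x across. Tray 380 x 120 mm, rim 12 mm above the board
- latch: steel spring latch, a low bridge 70 mm long across the tray, 20 mm wide, 18 mm high, fixed at one end of the row, 57 mm beyond the centre of the end pad there. Which end varies; the other end has only a plain white bar 8 mm high. Origin: centre of its underside, 6 mm above the board; axes as the pads'
- cartridge: bystander: blue plastic cartridge body, 60 x 28 x 20 mm, lying loose left of the tray. Origin: centre of its underside
- protractor: bystander: steel half-round protractor plate, 112 mm wide, 4 mm thick, lying loose at the right. Origin: middle of its straight bar, underside
- screwdriver: bystander: short aluminium torque screwdriver, 130 mm long, lying loose at the right. Origin: underside of the tool, x along it
Mind the look-alikes: they are no part of the job. What is shaped like the jar_a but red is not meant. Leave any yellow look-alike of the jar_c alone.

How it is judged (in metres and radians):
At the end, for the whole second after the job is handed in: Counting from the pad next to the latch, the pads carry the largest, second largest, second smallest and smallest jar; each jar stands upright (within 0.1 rad) on its pad, its axis within 12 mm of the pad's centre, released and at rest (((horizontal distance between latch and pad_4 below 0.1 m and horizontal distance between jar_a and pad_1 below 0.012 m and z of jar_a in the frame of pad_1 between -0.001 and 0.006 m and horizontal distance between jar_b and pad_2 below 0.012 m and z of jar_b in the frame of pad_2 between -0.001 and 0.006 m and horizontal distance between jar_c and pad_3 below 0.012 m and z of jar_c in the frame of pad_3 between -0.001 and 0.006 m and horizontal distance between jar_d and pad_4 below 0.012 m and z of jar_d in the frame of pad_4 between -0.001 and 0.006 m) or (horizontal distance between latch and pad_1 below 0.1 m and horizontal distance between jar_a and pad_4 below 0.012 m and z of jar_a in the frame of pad_4 between -0.001 and 0.006 m and horizontal distance between jar_b and pad_3 below 0.012 m and z of jar_b in the frame of pad_3 between -0.001 and 0.006 m and horizontal distance between jar_c and pad_2 below 0.012 m and z of jar_c in the frame of pad_2 between -0.001 and 0.006 m and horizontal distance between jar_d and pad_1 below 0.012 m and z of jar_d in the frame of pad_1 between -0.001 and 0.006 m)) and angle between each of jar_a, jar_b, jar_c, jar_d's own z axis and vertical below 0.1 rad and linear speed of each of jar_a, jar_b, jar_c, jar_d below 0.02 m/s and contact force between each of jar_a, jar_b, jar_c, jar_d and the fingers below 0.1 N); the robot touches nothing.
It fails at once if a jar is tipped more than 35 degrees (angle between any of jar_a, jar_b, jar_c, jar_d's own z axis and vertical above 0.61 rad).
It fails at once if a jar is dropped or slammed onto a pad (faster than 0.5 m/s within 30 mm above it) ((linear speed of jar_a above 0.5 m/s and ((horizontal distance between jar_a and pad_1 below 0.035 m and z of jar_a in the frame of pad_1 below 0.032 m) or (horizontal distance between jar_a and pad_2 below 0.035 m and z of jar_a in the frame of pad_2 below 0.032 m) or (horizontal distance between jar_a and pad_3 below 0.035 m and z of jar_a in the frame of pad_3 below 0.032 m) or (horizontal distance between jar_a and pad_4 below 0.035 m and z of jar_a in the frame of pad_4 below 0.032 m))) or (linear speed of jar_b above 0.5 m/s and ((horizontal distance between jar_b and pad_1 below 0.035 m and z of jar_b in the frame of pad_1 below 0.032 m) or (horizontal distance between jar_b and pad_2 below 0.035 m and z of jar_b in the frame of pad_2 below 0.032 m) or (horizontal distance between jar_b and pad_3 below 0.035 m and z of jar_b in the frame of pad_3 below 0.032 m) or (horizontal distance between jar_b and pad_4 below 0.035 m and z of jar_b in the frame of pad_4 below 0.032 m))) or (linear speed of jar_c above 0.5 m/s and ((horizontal distance between jar_c and pad_1 below 0.035 m and z of jar_c in the frame of pad_1 below 0.032 m) or (horizontal distance between jar_c and pad_2 below 0.035 m and z of jar_c in the frame of pad_2 below 0.032 m) or (horizontal distance between jar_c and pad_3 below 0.035 m and z of jar_c in the frame of pad_3 below 0.032 m) or (horizontal distance between jar_c and pad_4 below 0.035 m and z of jar_c in the frame of pad_4 below 0.032 m))) or (linear speed of jar_d above 0.5 m/s and ((horizontal distance between jar_d and pad_1 below 0.035 m and z of jar_d in the frame of pad_1 below 0.032 m) or (horizontal distance between jar_d and pad_2 below 0.035 m and z of jar_d in the frame of pad_2 below 0.032 m) or (horizontal distance between jar_d and pad_3 below 0.035 m and z of jar_d in the frame of pad_3 below 0.032 m) or (horizontal distance between jar_d and pad_4 below 0.035 m and z of jar_d in the frame of pad_4 below 0.032 m)))).
It fails at once if the cartridge, protractor or screwdriver is moved more than 20 mm (distance of any of cartridge, protractor, screwdriver from where it was at the start of the episode above 0.02 m).
It also fails if it takes over 109 s, if anything falls off the work surface, if the arm or the gripper's body presses on something with over 40 N, if the wrist force passes 120 N, or if a joint passes its speed limit or range.

## Working session

There is one attempt and no reset: what is moved stays moved. The work goes in short steps, Python scripts to look and compute and a tool call to move; the robot and the scene stay as the last step left them, time stands still between calls to the robot, and variables do not carry over. Pictures are saved under pics/ and viewed, at most 14 in all, crops included, and the job is handed in when it is done.

Besides the shell and the picture viewer there is one more tool, called after "Request:" as name(argument=value, ...) on one line, values as JSON. apply_moves: Moves the arm, as the interface text tells. Its arguments: {"type":"object","properties":{"targets":{"type":"array","items":{"type":"object","properties":{"travel":{"type":"array","items":{"type":"number"}},"roll":{"type":"number"},"jaw":{"type":"number"}}}}},"required":["targets"]}

```bash
mkdir -p pics; python3 - <<'E'
from plant import ctrl
import cv2
for n in ("top","scene"):
    cv2.imwrite(f"pics/{n}0.png",ctrl.snapshot(n)[:,:,::-1])
    c=ctrl.calibration(n);print(c["K"],c["extrinsics"])
print(ctrl.calibration("wrist"));print(ctrl.get_obs())
E
```

```text
[[486.28926967   0.         319.41201007]
 [  0.         486.28926967 236.27043547]
 [  0.           0.           1.        ]] [[ 1.71049689e-02 -9.94195791e-01  1.06217457e-01  4.46521587e-01]
 [-9.99852835e-01 -1.71478693e-02  5.09446801e-04 -1.87079757e-02]
 [ 1.31491322e-03 -1.06210540e-01 -9.94342794e-01  1.23460411e+00]
 [ 0.00000000e+00  0.00000000e+00  0.00000000e+00  1.00000000e+00]]
[[441.74637715   0.         324.03338786]
 [  0.         441.74637715 238.28223989]
 [  0.           0.           1.        ]] [[-0.02582594  0.75668098 -0.653274    1.16788563]
 [ 0.99961254  0.01276052 -0.0247374   0.00473201]
 [-0.0103822  -0.65365975 -0.75671735  0.70870593]
 [ 0.          0.          0.          1.        ]]
{'K': array([[383.83588298,   0.        , 319.01925315],
       [  0.        , 383.83588298, 234.29212925],
       [  0.        ,   0.        ,   1.        ]]), 'hand_eye': array([[-2.01837419e-04, -9.58669221e-01, -2.84522905e-01,
         7.66544300e-02],
       [ 9.99999975e-01, -2.19881483e-04,  3.14779455e-05,
        -1.43650145e-03],
       [-9.27382560e-05, -2.84522892e-01,  9.58669242e-01,
        -1.36700487e-01],
       [ 0.00000000e+00,  0.00000000e+00,  0.00000000e+00,
         1.00000000e+00]])}
{'clock': 0.1, 'joint_pos': array([ 9.12208594e+01,  2.05872698e+01,  6.37528527e-01, -1.71855099e-02,
       -7.01371736e+01, -1.65078322e+01]), 'qvel': array([0.0061738 , 0.00149737, 0.09559605, 0.01659079, 0.03236998,
       0.01946324]), 'tau': array([-2.10880103e-04, -5.84163308e+01,  2.93751973e+01,  7.01558277e+00,
        1.02112195e-02, -4.75372633e-05]), 'tool_pos': array([0.17787583, 0.65070112, 0.24770744]), 'orientation': array([ 1.79912077e+02, -9.20838360e-03, -1.52928171e+01]), 'force': array([ 0.06383028, -0.58668809, -0.54429212]), 'moment': array([-0.00097084, -0.00572538,  0.02966508]), 'gripper_force': 0.0, 'opening': 0.08779818067533125}
```

View pics/top0.png

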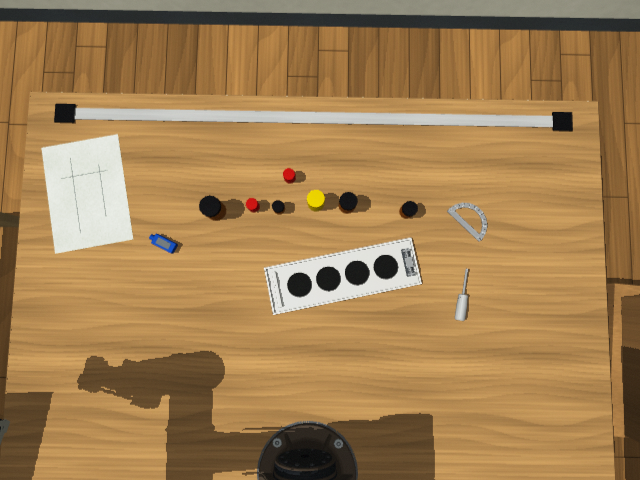

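View pics/scene0.png

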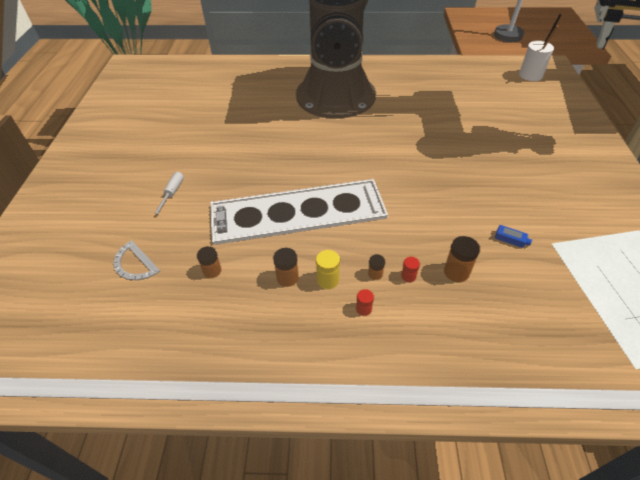

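The latch is at the right-hand end of the tray in the top view, near pixel (409,262), and the pads run from (386,267) to (299,285). The black jar caps are at (210,207) D, (348,202) C, (409,209) B and (278,207) A. The red and yellow look-alikes are at (289,175), (252,205) and (316,199).

```bash
cat > h.py <<'E'
import numpy as np, cv2
from plant import ctrl
from scipy.spatial.transform import Rotation as R
def cam(n):
    c=ctrl.calibration(n);K=c["K"]
    if n!="wrist": return K,c["extrinsics"]
    o=ctrl.get_obs();T=np.eye(4);T[:3,:3]=R.from_euler("xyz",o["orientation"],degrees=True).as_matrix();T[:3,3]=o["tool_pos"]
    return K,T@c["hand_eye"]
def w(K,E,uv,z):
    d=E[:3,:3]@np.linalg.inv(K)@[uv[0],uv[1],1]; p=E[:3,3]
    return p+d*(z-p[2])/d[2]
def px(K,E,p):
    q=K@(E[:3,:3].T@(np.array(p)-E[:3,3]));return q[:2]/q[2]
def dark(img,amin=40,amax=1e9,th=45):
    m=(img.max(2)<th).astype(np.uint8)
    n,l,s,c=cv2.connectedComponentsWithStats(m)
    return [(c[i].round(1),s[i][2:].tolist()) for i in range(1,n) if amin<s[i][4]<amax]
E
python3 - <<'E'
from h import *
im=ctrl.snapshot("top");K,E=cam("top")
for c,s in dark(im[140:310,150:450],40,900):
    u=c+[150,140];print(u,s,[w(K,E,u,z)[:2].round(4) for z in (.008,.045,.056,.068,.08)])
cv2.imwrite("pics/t1.png",cv2.resize(im[155:320,180:480],None,fx=2.6,fy=2.6,interpolation=cv2.INTER_CUBIC)[:,:,::-1])
E
```

```text
[348.  201.1] [19, 19, 252] [array([ 0.6692, -0.0896]), array([ 0.6625, -0.0875]), array([ 0.6605, -0.0868]), array([ 0.6583, -0.0861]), array([ 0.6562, -0.0855])]
[210.1 206. ] [21, 22, 354] [array([0.6504, 0.2623]), array([0.6443, 0.2538]), array([0.6425, 0.2513]), array([0.6405, 0.2485]), array([0.6385, 0.2458])]
[277.9 206.3] [13, 12, 114] [array([0.6527, 0.0892]), array([0.6464, 0.086 ]), array([0.6446, 0.085 ]), array([0.6426, 0.0839]), array([0.6406, 0.0829])]
[409.4 208.4] [16, 16, 182] [array([ 0.6531, -0.2466]), array([ 0.6468, -0.2397]), array([ 0.645 , -0.2376]), array([ 0.643 , -0.2354]), array([ 0.6409, -0.2332])]
[385.2 266.3] [24, 23, 425] [array([ 0.5043, -0.1852]), array([ 0.5026, -0.1802]), array([ 0.502 , -0.1787]), array([ 0.5015, -0.177 ]), array([ 0.5009, -0.1754])]
[356.6 272.3] [24, 24, 429] [array([ 0.488 , -0.1132]), array([ 0.4867, -0.1104]), array([ 0.4864, -0.1095]), array([ 0.4859, -0.1086]), array([ 0.4855, -0.1077])]
[327.9 278.2] [23, 24, 429] [array([ 0.4719, -0.0412]), array([ 0.4712, -0.0405]), array([ 0.4709, -0.0403]), array([ 0.4707, -0.0401]), array([ 0.4704, -0.0399])]
[299.  284.1] [23, 23, 429] [array([0.4559, 0.0311]), array([0.4557, 0.0296]), array([0.4556, 0.0291]), array([0.4555, 0.0287]), array([0.4554, 0.0282])]
```

View pics/t1.png

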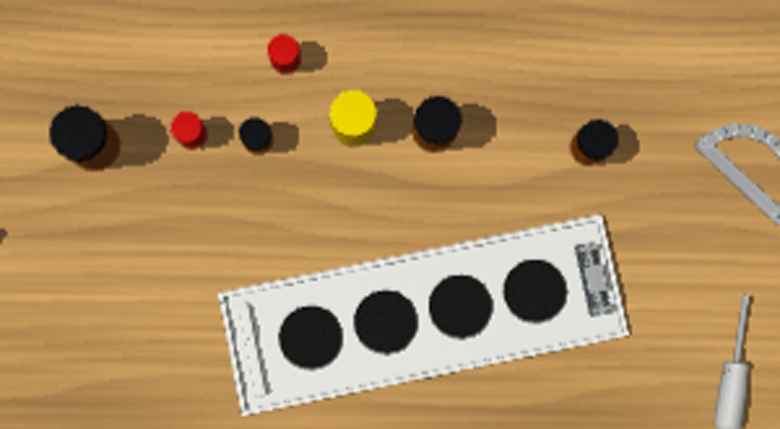

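Request:
apply_moves(targets=[{"travel": [0, 0, 0], "roll": 7.8, "jaw": 55}, {"travel": [0, 0, 0], "roll": 7.8, "jaw": 55}, {"travel": [0, 0, 0], "roll": 7.8, "jaw": 55}, {"travel": [0, 0, 0], "roll": 7.8, "jaw": 55}, {"travel": [0, 0, 0], "roll": 7.8, "jaw": 55}, {"travel": [0, 0, 0], "roll": 7.8, "jaw": 55}, {"travel": [0, 0, 0], "roll": 7.8, "jaw": 55}, {"travel": [0, 0, 0], "roll": 7.5, "jaw": 55}, {"travel": [0, 0, 0], "roll": 0, "jaw": 55}])

```text
clock: 1.05
tool_pos: [0.1779, 0.6509, 0.2482]
orientation: [180.0, -0.0, -77.5]
force: [-0.7, -0.2, -0.7]
opening: 0.0549
gripper_force: 0.0
```

```bash
cat >> h.py <<'E'
def go(x,y,z):
    o=ctrl.get_obs();M=R.from_euler("xyz",o["orientation"],degrees=True).as_matrix()
    print("t",round(o["clock"],2),"pos",o["tool_pos"].round(4),o["orientation"].round(2),"open",o["opening"].round(4))
    print("delta mm",((np.array([x,y,z])-o["tool_pos"])@M*1000).round(1))
E
python3 -c "
from h import *
go(.6464,.086,.2477);print(ctrl.get_obs()['joint_pos'])"
```

```text
Traceback (most recent call last):
  File "h.py", line 20, in go
    print("t",round(o["clock"],2),"pos",o["tool_pos"].round(4),o["orientation"].round(2),"open",o["opening"].round(4))
                                                                                                ^^^^^^^^^^^^^^^^^^
AttributeError: 'float' object has no attribute 'round'
```

```bash
sed -i 's/o\["opening"\].round(4)/round(o["opening"],4)/' h.py
python3 -c "
from h import *
go(.6464,.086,.2477);print(ctrl.get_obs()['joint_pos'])"
```

```text
t 1.05 pos [0.1779 0.6509 0.2482] [ 1.7998e+02 -3.0000e-02 -7.7500e+01] open 0.0549
delta mm [ 652.9 -335.1    0.8]
[ 9.12196142e+01  2.05629519e+01  6.63555261e-01 -1.07289154e-02
 -7.01379196e+01 -7.87151147e+01]
```

Request:
apply_moves(targets=[{"travel": [36, -18.5, 0], "roll": 0, "jaw": 55}, {"travel": [36, -18.5, 0], "roll": 0, "jaw": 55}, {"travel": [36, -18.5, 0], "roll": 0, "jaw": 55}, {"travel": [36, -18.5, 0], "roll": 0, "jaw": 55}, {"travel": [36, -18.5, 0], "roll": 0, "jaw": 55}, {"travel": [36, -18.5, 0], "roll": 0, "jaw": 55}, {"travel": [36, -18.5, 0], "roll": 0, "jaw": 55}, {"travel": [36, -18.5, 0], "roll": 0, "jaw": 55}, {"travel": [36, -18.5, 0], "roll": 0, "jaw": 55}, {"travel": [36, -18.5, 0], "roll": 0, "jaw": 55}])

```text
clock: 2.05
tool_pos: [0.4379, 0.3388, 0.2487]
orientation: [-180.0, 0.0, -77.1]
force: [-0.3, 0.6, 0.9]
opening: 0.0551
gripper_force: 0.0
```

Request:
apply_moves(targets=[{"travel": [36, -18.5, 0], "roll": 0, "jaw": 55}, {"travel": [36, -18.5, 0], "roll": 0, "jaw": 55}, {"travel": [36, -18.5, 0], "roll": 0, "jaw": 55}, {"travel": [36, -18.5, 0], "roll": 0, "jaw": 55}, {"travel": [36, -18.5, 0], "roll": 0, "jaw": 55}, {"travel": [36, -18.5, 0], "roll": 0, "jaw": 55}, {"travel": [36, -18.5, 0], "roll": 0, "jaw": 55}, {"travel": [36, -18.5, 0], "roll": 0, "jaw": 55}, {"travel": [0, 0, 0], "roll": 0, "jaw": 55}, {"travel": [0, 0, 0], "roll": 0, "jaw": 55}])

```text
clock: 3.05
tool_pos: [0.6446, 0.0904, 0.2478]
orientation: [179.9, -0.0, -77.3]
force: [-0.1, -0.6, -0.0]
opening: 0.0554
gripper_force: 0.0
```

```bash
python3 - <<'E'
from h import *
go(.6464,.086,.147)
K,E=cam("wrist");im=ctrl.snapshot("wrist")
cv2.imwrite("pics/w1.png",im[:,:,::-1])
for c,s in dark(im,300,60000): print(c,s,[w(K,E,c,z)[:2].round(4) for z in (.045,.056,.068,.08)])
E
```

```text
t 3.05 pos [0.6446 0.0904 0.2478] [179.93  -0.   -77.33] open 0.0554
delta mm [  4.6  -0.9 100.8]
[351.6   4.3] [43, 12, 363] [array([ 0.6555, -0.074 ]), array([ 0.6557, -0.0711]), array([ 0.656 , -0.0679]), array([ 0.6562, -0.0647])]
[545.3  21.8] [71, 51, 2966] [array([ 0.5027, -0.0958]), array([ 0.5078, -0.0922]), array([ 0.5134, -0.0882]), array([ 0.5191, -0.0842])]
[533.4 101.5] [66, 68, 3474] [array([ 0.4895, -0.0375]), array([ 0.4951, -0.0357]), array([ 0.5012, -0.0338]), array([ 0.5073, -0.0319])]
[521.4 180.9] [62, 61, 2897] [array([0.475 , 0.0275]), array([0.481 , 0.0272]), array([0.4876, 0.0268]), array([0.4942, 0.0264])]
[317.5 199.8] [32, 34, 829] [array([0.6477, 0.0837]), array([0.6481, 0.0815]), array([0.6486, 0.0792]), array([0.6491, 0.0768])]
[319.  312.1] [267, 49, 2326] [array([0.6218, 0.1926]), array([0.6231, 0.1869]), array([0.6245, 0.1807]), array([0.6259, 0.1745])]
[264.9 404. ] [640, 196, 53691] [array([0.6541, 0.3108]), array([0.6544, 0.3013]), array([0.6546, 0.2909]), array([0.6549, 0.2805])]
[532.1 337.2] [206, 110, 16305] [array([0.4071, 0.1732]), array([0.4154, 0.1682]), array([0.4244, 0.1626]), array([0.4334, 0.1571])]
[234.9 368.9] [19, 25, 333] [array([0.6921, 0.2748]), array([0.6911, 0.2665]), array([0.69  , 0.2573]), array([0.6889, 0.2482])]
[288.6 375. ] [53, 36, 1755] [array([0.6367, 0.27  ]), array([0.6375, 0.2618]), array([0.6384, 0.2528]), array([0.6393, 0.2439])]
[403.2 368.3] [19, 25, 349] [array([0.5232, 0.2363]), array([0.5277, 0.2292]), array([0.5326, 0.2215]), array([0.5375, 0.2137])]
```

View pics/w1.png

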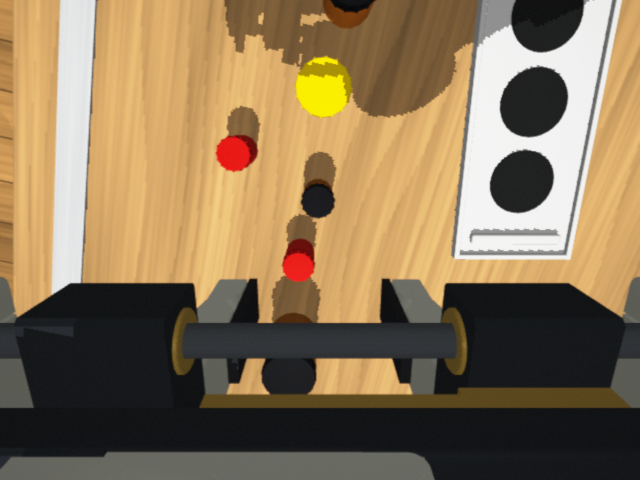

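The wrist view shows jar A's cap at (317,200), and the fingers straddle its line. The yellow jar at (323,87) and the red ones at (236,153) and (298,266) are clear of the fingers. The pads are at (521,181), (533,102) and (545,15).

```bash
python3 -c "
from h import *
go(.647,.0848,.033)"
```

```text
t 3.1 pos [0.6443 0.0912 0.2481] [179.96   0.   -77.29] open 0.0548
delta mm [  6.8  -1.4 215.1]
```

Request:
apply_moves(targets=[{"travel": [6.8, -1.4, 35], "roll": 0, "jaw": 55}, {"travel": [0, 0, 35], "roll": 0, "jaw": 55}, {"travel": [0, 0, 35], "roll": 0, "jaw": 55}, {"travel": [0, 0, 35], "roll": 0, "jaw": 55}, {"travel": [0, 0, 30], "roll": 0, "jaw": 55}, {"travel": [0, 0, 25], "roll": 0, "jaw": 55}, {"travel": [0, 0, 20], "roll": 0, "jaw": 55}, {"travel": [0, 0, 0], "roll": 0, "jaw": 55}, {"travel": [0, 0, 0], "roll": 0, "jaw": 40}, {"travel": [0, 0, 0], "roll": 0, "jaw": 25}])

```text
clock: 4.1
tool_pos: [0.6481, 0.086, 0.0353]
orientation: [-179.9, 0.0, -77.3]
force: [-0.2, 0.6, 0.6]
opening: 0.0445
gripper_force: 0.0
```

Request:
apply_moves(targets=[{"travel": [0, 0, 0], "roll": 0, "jaw": 20}, {"travel": [0, 0, 0], "roll": 0, "jaw": 20}, {"travel": [0, 0, 0], "roll": 0, "jaw": 20}])

```text
clock: 4.4
tool_pos: [0.6478, 0.0854, 0.0348]
orientation: [-179.9, 0.0, -77.4]
force: [-2.0, 1.0, 6.7]
opening: 0.029
gripper_force: 30.0
```

```bash
python3 - <<'E'
from h import *
go(.4553,.0298,.09)
K,E=cam("wrist");im=ctrl.snapshot("wrist")
cv2.imwrite("pics/w2.png",im[:,:,::-1])
E
```

```text
t 4.4 pos [0.6478 0.0854 0.0348] [-1.799e+02  1.000e-02 -7.737e+01] open 0.029
delta mm [ 12.1 199.9 -55.5]
```

View pics/w2.png

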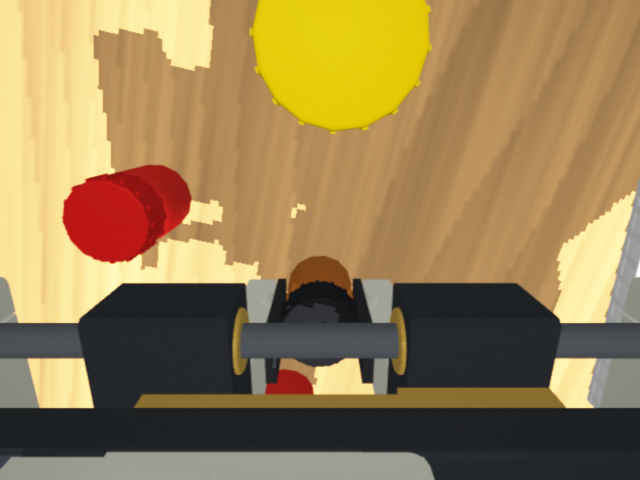

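Jar A is held, with its cap at (318,325) between the fingers. The yellow and red jars are untouched.

Request:
apply_moves(targets=[{"travel": [0, 0, -10], "roll": 0, "jaw": 20}, {"travel": [0, 0, -25], "roll": 0, "jaw": 20}, {"travel": [0, 0, -25], "roll": 0, "jaw": 20}, {"travel": [2, 30, 0], "roll": 0, "jaw": 20}, {"travel": [2, 35, 0], "roll": 0, "jaw": 20}, {"travel": [2, 35, 0], "roll": 0, "jaw": 20}, {"travel": [2, 35, 0], "roll": 0, "jaw": 20}, {"travel": [2, 35, 0], "roll": 0, "jaw": 20}, {"travel": [2, 30, 0], "roll": 0, "jaw": 20}, {"travel": [0, 0, 0], "roll": 0, "jaw": 20}])

```text
clock: 5.45
tool_pos: [0.451, 0.0282, 0.094]
orientation: [179.9, 0.0, -77.4]
force: [0.8, -0.0, 0.2]
opening: 0.0293
gripper_force: 30.0
```

```bash
python3 - <<'E'
from h import *
K=cam("wrist")[0];H=ctrl.calibration("wrist")["hand_eye"]
print("A cap in tool",w(K,H,(318,325),-.0102))
K,E=cam("wrist");im=ctrl.snapshot("wrist")
for c,s in dark(im,300,60000): print(c,s,w(K,E,c,.008)[:2].round(4))
go(.4553,.0298,.044)
E
```

```text
A cap in tool [ 0.00302336 -0.0008183  -0.0102    ]
[312.7  15.6] [108, 39, 3026] [ 0.4821 -0.0955]
[313.1 121.9] [109, 113, 9600] [ 0.4707 -0.0439]
[320.1 212.6] [46, 24, 811] [0.4556 0.0058]
[318.6 299.8] [103, 45, 2465] [0.4441 0.0617]
[291.1 404.5] [640, 196, 50752] [0.4454 0.1441]
[474.1 336.5] [173, 110, 15355] [0.3385 0.0654]
t 5.5 pos [0.4535 0.0292 0.0945] [-1.7995e+02  2.0000e-02 -7.7380e+01] open 0.0295
delta mm [-0.2 -1.9 50.5]
```

Request:
apply_moves(targets=[{"travel": [-2, -1.5, 15], "roll": 0, "jaw": 20}, {"travel": [0, 0, 15], "roll": 0, "jaw": 20}, {"travel": [0, 0, 10], "roll": 0, "jaw": 20}, {"travel": [0, 0, 5], "roll": 0, "jaw": 20}, {"travel": [0, 0, 3], "roll": 0, "jaw": 20}, {"travel": [0, 0, 1.5], "roll": 0, "jaw": 20}, {"travel": [0, 0, 0], "roll": 0, "jaw": 20}, {"travel": [0, 0, 0], "roll": 0, "jaw": 20}])

```text
clock: 6.3
tool_pos: [0.4561, 0.0321, 0.0444]
orientation: [-180.0, 0.0, -77.4]
force: [-0.0, 0.4, -1.5]
opening: 0.0296
gripper_force: 30.0
```

Request:
apply_moves(targets=[{"travel": [0, 0, 1], "roll": 0, "jaw": 20}, {"travel": [0, 0, 0.7], "roll": 0, "jaw": 20}, {"travel": [0, 0, 0], "roll": 0, "jaw": 20}])

```text
clock: 6.6
tool_pos: [0.4559, 0.0321, 0.0428]
orientation: [-180.0, 0.0, -77.4]
force: [-1.4, 1.0, 3.9]
opening: 0.0296
gripper_force: 30.0
```

Request:
apply_moves(targets=[{"travel": [0, 0, 0], "roll": 0, "jaw": 36}, {"travel": [0, 0, 0], "roll": 0, "jaw": 50}, {"travel": [0, 0, 0], "roll": 0, "jaw": 60}, {"travel": [0, 0, -10], "roll": 0, "jaw": 60}, {"travel": [0, 0, -30], "roll": 0, "jaw": 60}, {"travel": [0, 0, -40], "roll": 0, "jaw": 60}, {"travel": [0, 0, -40], "roll": 0, "jaw": 60}, {"travel": [0, 0, -40], "roll": 0, "jaw": 60}, {"travel": [0, 0, -20], "roll": 0, "jaw": 60}, {"travel": [0, 0, 0], "roll": 0, "jaw": 60}])

```text
clock: 7.6
tool_pos: [0.4573, 0.0325, 0.2265]
orientation: [-179.6, 0.1, -77.4]
force: [-0.8, 0.2, -0.6]
opening: 0.06
gripper_force: 0.0
```

```bash
python3 - <<'E'
from h import *
K,E=cam("wrist");im=ctrl.snapshot("wrist")
cv2.imwrite("pics/w3.png",im[:,:,::-1])
for c,s in dark(im,300,60000): print(c,s,w(K,E,c,.008)[:2].round(4),w(K,E,c,.053)[:2].round(4))
go(.645,-.2376,.2)
E
```

```text
[80. 11.] [70, 28, 1417] [ 0.6872 -0.0819] [ 0.6601 -0.0768]
[325.9  29.6] [73, 66, 4061] [ 0.4859 -0.1126] [ 0.4843 -0.1035]
[325.4 118.3] [67, 71, 3720] [ 0.4705 -0.0435] [ 0.4709 -0.0433]
[325.  200.7] [63, 63, 2956] [0.4543 0.0289] [0.4567 0.02  ]
[319.6 315.1] [291, 51, 3039] [0.433  0.1469] [0.4382 0.1231]
[259.5 404.1] [640, 197, 54297] [0.4741 0.2694] [0.474 0.23 ]
[542.9 337.5] [197, 110, 16483] [0.1999 0.1205] [0.2345 0.1   ]
[227.7 368.1] [19, 26, 369] [0.5158 0.2311] [0.5104 0.1966]
[410.3 368. ] [20, 26, 370] [0.3241 0.187 ] [0.343  0.1581]
t 7.65 pos [0.4563 0.0323 0.2244] [-1.7978e+02  6.0000e-02 -7.7380e+01] open 0.0603
delta mm [ 304.6 -125.1   24.6]
```

View pics/w3.png

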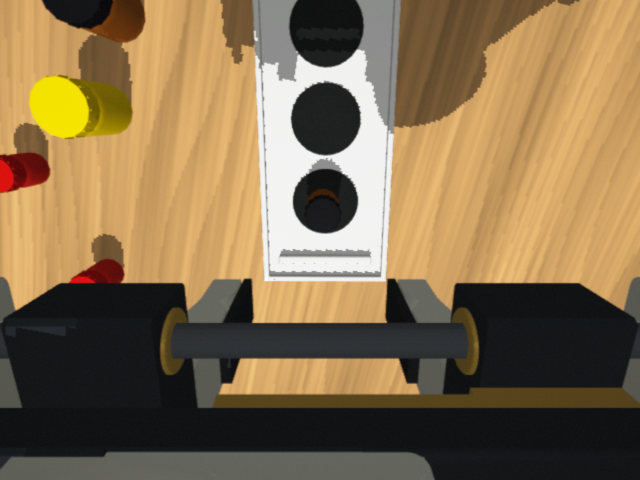

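Jar A stands on the end pad: its cap is at (323,209) over the pad at (325,201), well within tolerance. The other pads are at (325,118) and (326,30).

Request:
apply_moves(targets=[{"travel": [34, -14, 0], "roll": 0, "jaw": 60}, {"travel": [34, -14, 0], "roll": 0, "jaw": 60}, {"travel": [34, -14, 0], "roll": 0, "jaw": 60}, {"travel": [34, -14, 0], "roll": 0, "jaw": 60}, {"travel": [34, -14, 0], "roll": 0, "jaw": 60}, {"travel": [34, -14, 0], "roll": 0, "jaw": 60}, {"travel": [34, -14, 0], "roll": 0, "jaw": 60}, {"travel": [34, -14, 0], "roll": 0, "jaw": 60}, {"travel": [32, -13, 0], "roll": 0, "jaw": 60}, {"travel": [0, 0, 0], "roll": 0, "jaw": 60}])

```text
clock: 8.65
tool_pos: [0.6447, -0.2404, 0.2195]
orientation: [179.8, 0.0, -77.5]
force: [-0.3, -0.4, 0.5]
opening: 0.0598
gripper_force: 0.0
```

```bash
python3 - <<'E'
from h import *
ctrl.snapshot("wrist");ctrl.snapshot("wrist")
K,E=cam("wrist");im=ctrl.snapshot("wrist")
cv2.imwrite("pics/w4.png",im[:,:,::-1])
for c,s in dark(im,300,5000): print(c,s,w(K,E,c,.054)[:2].round(4))
go(.645,-.2376,.04)
E
```

```text
[317.3 211.8] [44, 46, 1572] [ 0.6456 -0.242 ]
[249.7 312.7] [190, 48, 1281] [ 0.6839 -0.1407]
[401.2 310.1] [97, 48, 1086] [ 0.5549 -0.1716]
[228.  368.2] [20, 25, 366] [ 0.6939 -0.0805]
[265.1 374.9] [49, 36, 1602] [ 0.6594 -0.0807]
[410.4 368.2] [20, 24, 357] [ 0.5302 -0.1164]
t 8.8 pos [ 0.6433 -0.2372  0.2209] [ 1.7986e+02  6.0000e-02 -7.7420e+01] open 0.0601
delta mm [  0.9  -2.  180.9]
```

View pics/w4.png

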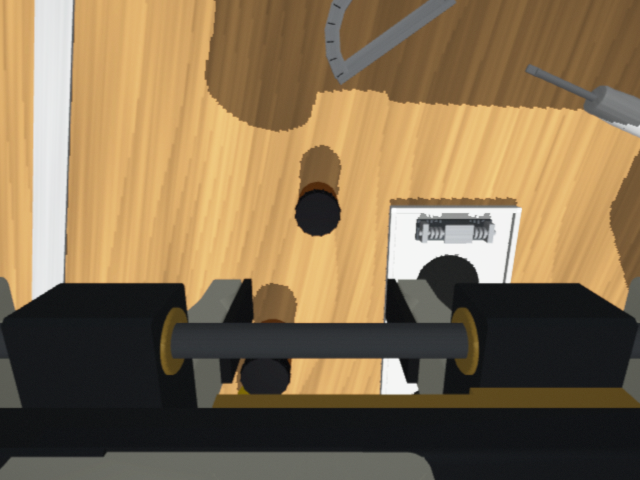

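Jar B's cap is at (317,212). The protractor and screwdriver are at the top edge, clear of the descent.

Request:
apply_moves(targets=[{"travel": [3.2, -1.5, 35], "roll": 0, "jaw": 60}, {"travel": [0, 0, 35], "roll": 0, "jaw": 60}, {"travel": [0, 0, 35], "roll": 0, "jaw": 60}, {"travel": [0, 0, 35], "roll": 0, "jaw": 60}, {"travel": [0, 0, 25], "roll": 0, "jaw": 60}, {"travel": [0, 0, 15], "roll": 0, "jaw": 60}, {"travel": [0, 0, 0], "roll": 0, "jaw": 60}, {"travel": [0, 0, 0], "roll": 0, "jaw": 45}, {"travel": [0, 0, 0], "roll": 0, "jaw": 25}, {"travel": [0, 0, 0], "roll": 0, "jaw": 25}])

```text
clock: 9.8
tool_pos: [0.6472, -0.2402, 0.0441]
orientation: [-179.9, -0.1, -77.4]
force: [-0.5, 0.5, -0.1]
opening: 0.0415
gripper_force: 0.3
```

Request:
apply_moves(targets=[{"travel": [0, 0, 0], "roll": 0, "jaw": 25}, {"travel": [0, 0, 0], "roll": 0, "jaw": 25}])

```text
clock: 10.0
tool_pos: [0.6468, -0.2402, 0.0438]
orientation: [-179.9, -0.0, -77.4]
force: [-1.3, 1.8, 6.0]
opening: 0.0365
gripper_force: 30.0
```

```bash
python3 -c "
from h import *
go(.4712,-.043,.1)"
```

```text
t 10.0 pos [ 0.6468 -0.2402  0.0438] [-1.7992e+02 -4.0000e-02 -7.7370e+01] open 0.0365
delta mm [-230.8  128.2  -56.6]
```

Request:
apply_moves(targets=[{"travel": [0, 0, -10], "roll": 0, "jaw": 25}, {"travel": [0, 0, -25], "roll": 0, "jaw": 25}, {"travel": [0, 0, -25], "roll": 0, "jaw": 25}, {"travel": [-33, 18, 0], "roll": 0, "jaw": 25}, {"travel": [-33, 18.5, 0], "roll": 0, "jaw": 25}, {"travel": [-33, 18.5, 0], "roll": 0, "jaw": 25}, {"travel": [-33, 18.5, 0], "roll": 0, "jaw": 25}, {"travel": [-33, 18.5, 0], "roll": 0, "jaw": 25}, {"travel": [-33, 18.5, 0], "roll": 0, "jaw": 25}, {"travel": [-33, 18, 0], "roll": 0, "jaw": 25}])

```text
clock: 11.0
tool_pos: [0.4696, -0.0419, 0.103]
orientation: [-179.9, 0.0, -77.4]
force: [0.3, 2.5, -0.3]
opening: 0.0362
gripper_force: 30.0
```

```bash
python3 - <<'E'
from h import *
ctrl.snapshot("wrist");ctrl.snapshot("wrist")
K,E=cam("wrist");im=ctrl.snapshot("wrist")
cv2.imwrite("pics/w5.png",im[:,:,::-1])
for c,s in dark(im,300,15000): print(c,s,w(K,E,c,.008)[:2].round(4))
go(.4712,-.043,.0525)
E
```

```text
[316.8  14.6] [102, 37, 2693] [ 0.4981 -0.1675]
[316.6 116.8] [105, 110, 9025] [ 0.4867 -0.1161]
[332.7 222.6] [73, 72, 2780] [ 0.4631 -0.0567]
[319.7 302.3] [123, 48, 4445] [ 0.4589 -0.0014]
[318.2 368.2] [74, 32, 1196] [0.4487 0.0485]
t 11.15 pos [ 0.4697 -0.0415  0.1034] [-1.7992e+02  1.0000e-02 -7.7220e+01] open 0.0366
delta mm [ 1.8 -1.1 50.9]
```

View pics/w5.png

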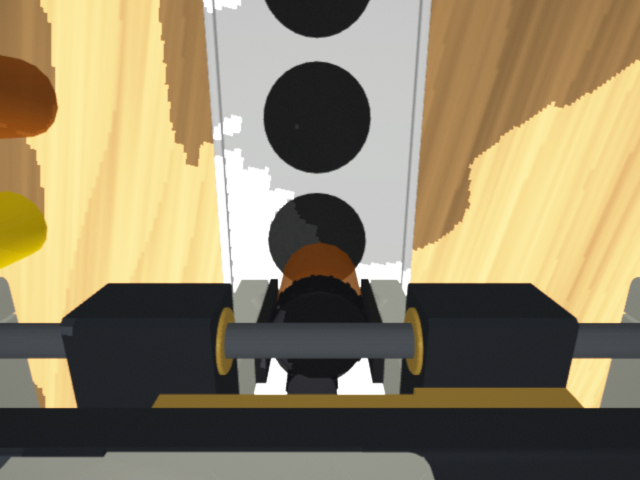

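Jar B is held upright just behind its pad, which shows at (317,240); the next pad is at (317,117). The lateral alignment is good.

Request:
apply_moves(targets=[{"travel": [0.5, -1, 15], "roll": 0, "jaw": 25}, {"travel": [0, 0, 15], "roll": 0, "jaw": 25}, {"travel": [0, 0, 10], "roll": 0, "jaw": 25}, {"travel": [0, 0, 5], "roll": 0, "jaw": 25}, {"travel": [0, 0, 3], "roll": 0, "jaw": 25}, {"travel": [0, 0, 2], "roll": 0, "jaw": 25}, {"travel": [0, 0, 1], "roll": 0, "jaw": 25}, {"travel": [0, 0, 0], "roll": 0, "jaw": 25}])

```text
clock: 11.95
tool_pos: [0.4718, -0.043, 0.0517]
orientation: [-180.0, -0.0, -77.4]
force: [-0.3, 0.6, -1.0]
opening: 0.0363
gripper_force: 30.0
```

Request:
apply_moves(targets=[{"travel": [0, 0, 0.5], "roll": 0, "jaw": 25}, {"travel": [0, 0, 0], "roll": 0, "jaw": 25}])

```text
clock: 12.15
tool_pos: [0.4719, -0.043, 0.0517]
orientation: [-179.9, -0.0, -77.4]
force: [-2.5, -0.3, 7.4]
opening: 0.0365
gripper_force: 30.0
```

Contact. I'll release, rise, and go to jar C at about (.658, -.087).

Request:
apply_moves(targets=[{"travel": [0, 0, 0], "roll": 0, "jaw": 42}, {"travel": [0, 0, 0], "roll": 0, "jaw": 55}, {"travel": [0, 0, 0], "roll": 0, "jaw": 66}, {"travel": [0, 0, -10], "roll": 0, "jaw": 68}, {"travel": [0, 0, -30], "roll": 0, "jaw": 68}, {"travel": [0, 0, -40], "roll": 0, "jaw": 68}, {"travel": [0, 0, -40], "roll": 0, "jaw": 68}, {"travel": [0, 0, -40], "roll": 0, "jaw": 68}, {"travel": [0, 0, -10], "roll": 0, "jaw": 68}, {"travel": [0, 0, 0], "roll": 0, "jaw": 68}])

```text
clock: 13.15
tool_pos: [0.4725, -0.0428, 0.2234]
orientation: [-179.7, 0.0, -77.4]
force: [-0.8, 0.1, -0.3]
opening: 0.0679
gripper_force: 0.0
```

```bash
python3 - <<'E'
from h import *
K,E=cam("wrist");im=ctrl.snapshot("wrist")
for c,s in dark(im,300,15000): print(c,s,w(K,E,c,.008)[:2].round(4),w(K,E,c,.062)[:2].round(4))
cv2.imwrite("pics/w6.png",im[:300,150:500,::-1])
go(.658,-.087,.2)
E
```

```text
[323.6  31.8] [74, 70, 4284] [ 0.502  -0.1856] [ 0.5   -0.175]
[ 87.7 106.8] [69, 63, 3364] [ 0.6899 -0.0832] [ 0.6591 -0.0883]
[323.4 121.9] [68, 73, 3807] [ 0.4863 -0.1158] [ 0.4867 -0.1159]
[322.7 206.6] [64, 68, 3000] [ 0.4701 -0.0414] [ 0.473  -0.0529]
[322.5 280.5] [60, 65, 2533] [0.4537 0.0317] [0.4591 0.0089]
[319.3 314.7] [325, 50, 3159] [0.4486 0.0692] [0.4548 0.0407]
[216.4 368.3] [21, 26, 377] [0.5419 0.1556] [0.5338 0.1139]
[421.6 368.1] [21, 26, 386] [0.3284 0.1069] [0.353  0.0726]
t 13.2 pos [ 0.4715 -0.0429  0.2215] [-1.799e+02  3.000e-02 -7.740e+01] open 0.068
delta mm [  83.7 -172.3   21.8]
```

View pics/w6.png

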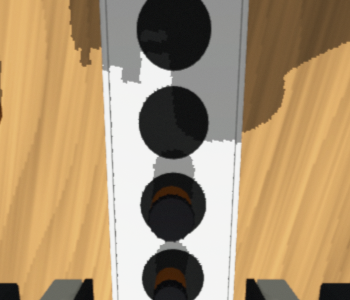

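Jars A and B stand on the two lower pads: B's cap is at full-frame (321,216) and its base is well inside the pad centred at (323,205). Next is C.

Request:
apply_moves(targets=[{"travel": [14, -29, 0], "roll": 0, "jaw": 68}, {"travel": [14, -29, 0], "roll": 0, "jaw": 68}, {"travel": [14, -29, 0], "roll": 0, "jaw": 68}, {"travel": [14, -29, 0], "roll": 0, "jaw": 68}, {"travel": [14, -29, 0], "roll": 0, "jaw": 68}, {"travel": [14, -27, 0], "roll": 0, "jaw": 68}, {"travel": [0, 0, 0], "roll": 0, "jaw": 68}, {"travel": [0, 0, 0], "roll": 0, "jaw": 68}])

```text
clock: 14.0
tool_pos: [0.657, -0.0877, 0.2178]
orientation: [179.7, 0.0, -77.4]
force: [-0.0, 0.3, -1.1]
opening: 0.0682
gripper_force: 0.0
```

```bash
python3 - <<'E'
from h import *
K,E=cam("wrist");im=ctrl.snapshot("wrist")
for c,s in dark(im,300,15000): print(c,s,w(K,E,c,.066)[:2].round(4))
go(.6585,-.0875,.05)
E
```

```text
[515.1 133.6] [69, 70, 3804] [ 0.5315 -0.1835]
[503.4 215.8] [65, 63, 3183] [ 0.5182 -0.1233]
[315.4 218.9] [56, 57, 2442] [ 0.6599 -0.0894]
[320.1 312.6] [324, 48, 2698] [ 0.6388 -0.0114]
[216.4 368.2] [21, 25, 378] [0.7155 0.0607]
[421.7 368.3] [20, 25, 380] [0.54   0.0223]
t 14.05 pos [ 0.6567 -0.0875  0.2187] [ 1.7979e+02  4.0000e-02 -7.7410e+01] open 0.0681
delta mm [  0.5  -2.4 168.7]
```

Request:
apply_moves(targets=[{"travel": [1.5, -2.2, 35], "roll": 0, "jaw": 68}, {"travel": [0, 0, 35], "roll": 0, "jaw": 68}, {"travel": [0, 0, 35], "roll": 0, "jaw": 68}, {"travel": [0, 0, 30], "roll": 0, "jaw": 68}, {"travel": [0, 0, 20], "roll": 0, "jaw": 68}, {"travel": [0, 0, 13], "roll": 0, "jaw": 68}, {"travel": [0, 0, 0], "roll": 0, "jaw": 68}, {"travel": [0, 0, 0], "roll": 0, "jaw": 50}, {"travel": [0, 0, 0], "roll": 0, "jaw": 32}, {"travel": [0, 0, 0], "roll": 0, "jaw": 32}])

```text
clock: 15.05
tool_pos: [0.6609, -0.0884, 0.0543]
orientation: [-179.9, -0.0, -77.4]
force: [0.1, 0.6, 0.4]
opening: 0.0495
gripper_force: 0.0
```

Request:
apply_moves(targets=[{"travel": [0, 0, 0], "roll": 0, "jaw": 32}, {"travel": [0, 0, 0], "roll": 0, "jaw": 32}])

```text
clock: 15.25
tool_pos: [0.6605, -0.0885, 0.0539]
orientation: [-179.9, -0.0, -77.4]
force: [-1.9, 0.9, 5.5]
opening: 0.0434
gripper_force: 30.0
```

```bash
python3 -c "
from h import *
go(.487,-.1145,.11)"
```

```text
t 15.25 pos [ 0.6605 -0.0885  0.0539] [-1.7994e+02 -2.0000e-02 -7.7380e+01] open 0.0434
delta mm [-12.5 174.9 -56.3]
```

Request:
apply_moves(targets=[{"travel": [0, 0, -10], "roll": 0, "jaw": 32}, {"travel": [0, 0, -25], "roll": 0, "jaw": 32}, {"travel": [0, 0, -25], "roll": 0, "jaw": 32}, {"travel": [-2, 29, 0], "roll": 0, "jaw": 32}, {"travel": [-2, 29, 0], "roll": 0, "jaw": 32}, {"travel": [-2, 29, 0], "roll": 0, "jaw": 32}, {"travel": [-2, 29, 0], "roll": 0, "jaw": 32}, {"travel": [-2, 29, 0], "roll": 0, "jaw": 32}, {"travel": [-2, 29, 0], "roll": 0, "jaw": 32}, {"travel": [0, 0, 0], "roll": 0, "jaw": 32}])

```text
clock: 16.25
tool_pos: [0.4841, -0.1152, 0.1133]
orientation: [179.9, 0.1, -77.5]
force: [2.3, -0.8, -0.8]
opening: 0.0432
gripper_force: 30.0
```

```bash
python3 - <<'E'
from h import *
ctrl.snapshot("wrist")
K,E=cam("wrist");im=ctrl.snapshot("wrist")
for c,s in dark(im,300,15000): print(c,s,w(K,E,c,.008)[:2].round(4))
cv2.imwrite("pics/w7.png",im[:,:,::-1])
go(.487,-.1145,.062)
E
```

```text
[319.9 121.3] [100, 104, 8166] [ 0.5028 -0.1882]
[320.7 220.2] [91, 56, 3170] [ 0.4888 -0.128 ]
[319.1 300.9] [145, 53, 5642] [ 0.4772 -0.0713]
[318.9 372.1] [103, 34, 2467] [ 0.4648 -0.0149]
t 16.35 pos [ 0.4879 -0.1148  0.1138] [-1.7991e+02 -2.0000e-02 -7.7390e+01] open 0.0436
delta mm [-0.5  0.9 51.8]
```

View pics/w7.png

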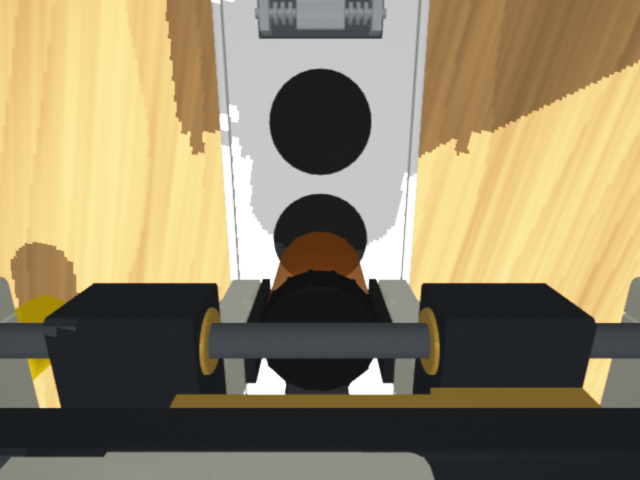

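Jar C is held upright and centred on the line of pad 3, at (320,235). The latch pad is at (320,121) and the latch at (320,15).

Request:
apply_moves(targets=[{"travel": [0, 0, 15], "roll": 0, "jaw": 32}, {"travel": [0, 0, 15], "roll": 0, "jaw": 32}, {"travel": [0, 0, 10], "roll": 0, "jaw": 32}, {"travel": [0, 0, 5], "roll": 0, "jaw": 32}, {"travel": [0, 0, 3], "roll": 0, "jaw": 32}, {"travel": [0, 0, 2], "roll": 0, "jaw": 32}, {"travel": [0, 0, 1], "roll": 0, "jaw": 32}, {"travel": [0, 0, 0.5], "roll": 0, "jaw": 32}, {"travel": [0, 0, 0], "roll": 0, "jaw": 32}])

```text
clock: 17.25
tool_pos: [0.4881, -0.1147, 0.0619]
orientation: [-180.0, -0.0, -77.4]
force: [-1.8, 0.9, 3.3]
opening: 0.0434
gripper_force: 30.0
```

Request:
apply_moves(targets=[{"travel": [0, 0, 0], "roll": 0, "jaw": 50}, {"travel": [0, 0, 0], "roll": 0, "jaw": 62}, {"travel": [0, 0, 0], "roll": 0, "jaw": 74}, {"travel": [0, 0, -10], "roll": 0, "jaw": 76}, {"travel": [0, 0, -30], "roll": 0, "jaw": 76}, {"travel": [0, 0, -40], "roll": 0, "jaw": 76}, {"travel": [0, 0, -40], "roll": 0, "jaw": 76}, {"travel": [0, 0, -40], "roll": 0, "jaw": 76}, {"travel": [0, 0, 0], "roll": 0, "jaw": 76}, {"travel": [0, 0, 0], "roll": 0, "jaw": 76}])

```text
clock: 18.25
tool_pos: [0.4881, -0.1146, 0.2229]
orientation: [-179.8, -0.0, -77.4]
force: [-0.6, -0.4, -0.9]
opening: 0.0762
gripper_force: 0.0
```

```bash
python3 - <<'E'
from h import *
go(.639,.245,.22)
E
```

```text
t 18.25 pos [ 0.4881 -0.1146  0.2229] [-179.82   -0.    -77.39] open 0.0762
delta mm [-318.  -225.8    3.6]
```

Request:
apply_moves(targets=[{"travel": [-32, -22.5, 0], "roll": 0, "jaw": 76}, {"travel": [-32, -22.5, 0], "roll": 0, "jaw": 76}, {"travel": [-32, -22.5, 0], "roll": 0, "jaw": 76}, {"travel": [-32, -22.5, 0], "roll": 0, "jaw": 76}, {"travel": [-32, -22.5, 0], "roll": 0, "jaw": 76}, {"travel": [-32, -22.5, 0], "roll": 0, "jaw": 76}, {"travel": [-32, -22.5, 0], "roll": 0, "jaw": 76}, {"travel": [-32, -22.5, 0], "roll": 0, "jaw": 76}, {"travel": [-31, -22.5, 0], "roll": 0, "jaw": 76}, {"travel": [-31, -22.5, 0], "roll": 0, "jaw": 76}])

```text
clock: 19.25
tool_pos: [0.6376, 0.2459, 0.2196]
orientation: [179.8, -0.1, -77.4]
force: [0.6, -0.0, 0.3]
opening: 0.076
gripper_force: 0.0
```

```bash
python3 - <<'E'
from h import *
for i in range(4): ctrl.snapshot("wrist")
K,E=cam("wrist");im=ctrl.snapshot("wrist")
for c,s in dark(im,300,15000): print(c,s,w(K,E,c,.078)[:2].round(4))
cv2.imwrite("pics/w8.png",im[:,:,::-1])
go(.639,.245,.06)
E
```

```text
[596.8  18.7] [78, 40, 1667] [0.4917 0.07  ]
[315.9 224.8] [67, 68, 3492] [0.6395 0.2449]
[205.1 367.6] [23, 27, 433] [0.7034 0.3864]
[432.7 368. ] [23, 26, 411] [0.5164 0.3453]
t 19.5 pos [0.6371 0.2444 0.2196] [ 1.7983e+02 -6.0000e-02 -7.7370e+01] open 0.0761
delta mm [ -0.3  -2.4 159.6]
```

View pics/w8.png

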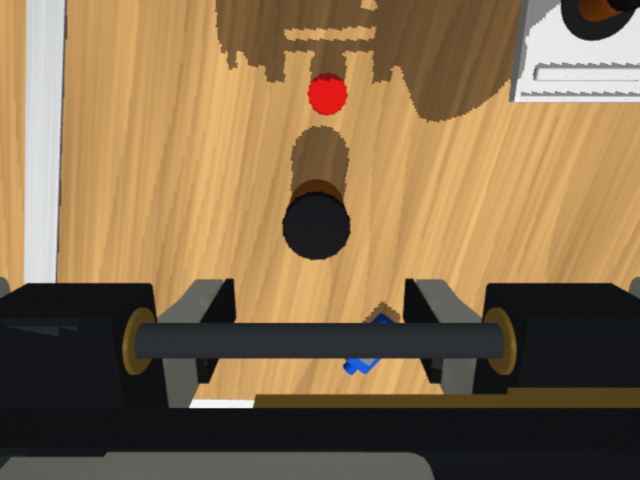

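Jar D's cap is at (316,225), between the finger lines. The cartridge at (370,350) and the red jar at (327,94) are clear.

Request:
apply_moves(targets=[{"travel": [0, -2.5, 35], "roll": 0, "jaw": 76}, {"travel": [0, 0, 35], "roll": 0, "jaw": 76}, {"travel": [0, 0, 35], "roll": 0, "jaw": 76}, {"travel": [0, 0, 25], "roll": 0, "jaw": 76}, {"travel": [0, 0, 18], "roll": 0, "jaw": 76}, {"travel": [0, 0, 10], "roll": 0, "jaw": 76}, {"travel": [0, 0, 0], "roll": 0, "jaw": 76}, {"travel": [0, 0, 0], "roll": 0, "jaw": 60}, {"travel": [0, 0, 0], "roll": 0, "jaw": 40}, {"travel": [0, 0, 0], "roll": 0, "jaw": 40}])

```text
clock: 20.5
tool_pos: [0.6409, 0.2456, 0.0647]
orientation: [-179.9, 0.0, -77.4]
force: [0.5, 0.2, -0.7]
opening: 0.0575
gripper_force: 0.0
```

Request:
apply_moves(targets=[{"travel": [0, 0, 0], "roll": 0, "jaw": 40}, {"travel": [0, 0, 0], "roll": 0, "jaw": 40}, {"travel": [0, 0, -10], "roll": 0, "jaw": 40}, {"travel": [0, 0, -25], "roll": 0, "jaw": 40}, {"travel": [0, 0, -30], "roll": 0, "jaw": 40}, {"travel": [0, 0, -35], "roll": 0, "jaw": 40}, {"travel": [0, 0, -20], "roll": 0, "jaw": 40}, {"travel": [0, 0, 0], "roll": 0, "jaw": 40}])

```text
clock: 21.3
tool_pos: [0.642, 0.2461, 0.1878]
orientation: [-179.6, 0.1, -77.4]
force: [0.2, 0.4, -1.7]
opening: 0.0505
gripper_force: 30.0
```

```bash
python3 - <<'E'
from h import *
go(.503,-.186,.18)
E
```

```text
t 21.3 pos [0.642  0.2461 0.1878] [-1.7964e+02  1.1000e-01 -7.7360e+01] open 0.0505
delta mm [391.3 230.2   5.6]
```

Request:
apply_moves(targets=[{"travel": [20, 12, 0], "roll": 0, "jaw": 40}, {"travel": [31, 18, 0], "roll": 0, "jaw": 40}, {"travel": [31, 18, 0], "roll": 0, "jaw": 40}, {"travel": [31, 18, 0], "roll": 0, "jaw": 40}, {"travel": [31, 18, 0], "roll": 0, "jaw": 40}, {"travel": [31, 18, 0], "roll": 0, "jaw": 40}, {"travel": [31, 18, 0], "roll": 0, "jaw": 40}, {"travel": [31, 18, 0], "roll": 0, "jaw": 40}, {"travel": [31, 18, 0], "roll": 0, "jaw": 40}, {"travel": [31, 18, 0], "roll": 0, "jaw": 40}])

```text
clock: 22.3
tool_pos: [0.5346, -0.0858, 0.1825]
orientation: [179.9, 0.0, -77.4]
force: [1.0, -0.1, -1.1]
opening: 0.0505
gripper_force: 30.0
```

Request:
apply_moves(targets=[{"travel": [31, 18, 0], "roll": 0, "jaw": 40}, {"travel": [31, 18, 0], "roll": 0, "jaw": 40}, {"travel": [30, 20, 0], "roll": 0, "jaw": 40}, {"travel": [0, 0, 15], "roll": 0, "jaw": 40}, {"travel": [0, 0, 25], "roll": 0, "jaw": 40}, {"travel": [0, 0, 20], "roll": 0, "jaw": 40}, {"travel": [0, 0, 0], "roll": 0, "jaw": 40}, {"travel": [0, 0, 0], "roll": 0, "jaw": 40}])

```text
clock: 23.1
tool_pos: [0.501, -0.1866, 0.1231]
orientation: [179.9, 0.0, -77.4]
force: [0.5, 0.3, -1.6]
opening: 0.0505
gripper_force: 30.0
```

```bash
python3 - <<'E'
from h import *
K,E=cam("wrist");im=ctrl.snapshot("wrist")
cv2.imwrite("pics/w9.png",im[:,:,::-1])
go(.503,-.186,.073)
E
```

```text
t 23.15 pos [ 0.5016 -0.1866  0.1239] [-1.800e+02 -2.000e-02 -7.736e+01] open 0.0502
delta mm [-0.3 -1.5 50.9]
```

View pics/w9.png

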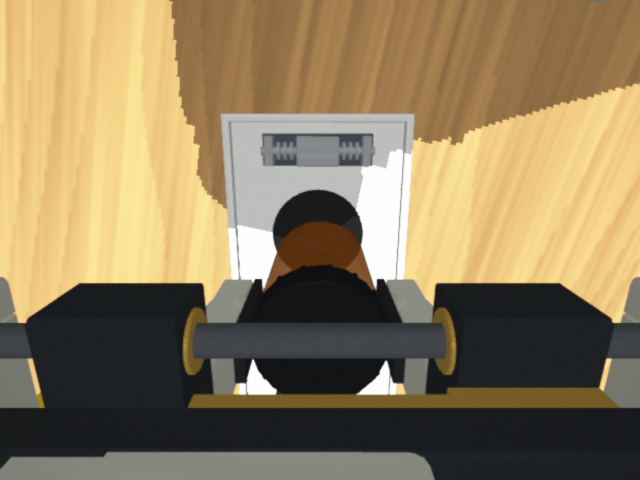

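Jar D is over the latch-end pad: pad at (318,232), latch at (318,150), laterally centred. I'll lower it.

Request:
apply_moves(targets=[{"travel": [0, -1, 15], "roll": 0, "jaw": 40}, {"travel": [0, 0, 15], "roll": 0, "jaw": 40}, {"travel": [0, 0, 10], "roll": 0, "jaw": 40}, {"travel": [0, 0, 5], "roll": 0, "jaw": 40}, {"travel": [0, 0, 3], "roll": 0, "jaw": 40}, {"travel": [0, 0, 1.5], "roll": 0, "jaw": 40}, {"travel": [0, 0, 1], "roll": 0, "jaw": 40}, {"travel": [0, 0, 0], "roll": 0, "jaw": 40}])

```text
clock: 23.95
tool_pos: [0.5024, -0.1863, 0.0731]
orientation: [-180.0, -0.0, -77.4]
force: [-0.7, 0.3, -3.1]
opening: 0.0503
gripper_force: 30.0
```

Request:
apply_moves(targets=[{"travel": [0, 0, 0.7], "roll": 0, "jaw": 40}, {"travel": [0, 0, 0.5], "roll": 0, "jaw": 40}, {"travel": [0, 0, 0], "roll": 0, "jaw": 40}])

```text
clock: 24.25
tool_pos: [0.5025, -0.1864, 0.0722]
orientation: [-180.0, -0.0, -77.4]
force: [-0.9, 0.7, 4.5]
opening: 0.0502
gripper_force: 30.0
```

Request:
apply_moves(targets=[{"travel": [0, 0, 0], "roll": 0, "jaw": 56}, {"travel": [0, 0, 0], "roll": 0, "jaw": 68}, {"travel": [0, 0, 0], "roll": 0, "jaw": 80}, {"travel": [0, 0, -10], "roll": 0, "jaw": 80}, {"travel": [0, 0, -30], "roll": 0, "jaw": 80}, {"travel": [0, 0, -40], "roll": 0, "jaw": 80}, {"travel": [0, 0, -40], "roll": 0, "jaw": 80}, {"travel": [0, 0, -40], "roll": 0, "jaw": 80}, {"travel": [0, 0, -20], "roll": 0, "jaw": 80}, {"travel": [-30, 0, 0], "roll": 0, "jaw": 80}])

```text
clock: 25.25
tool_pos: [0.4978, -0.1585, 0.256]
orientation: [-179.6, -0.1, -77.5]
force: [0.0, 0.6, -1.4]
opening: 0.0802
gripper_force: 0.0
```

Request:
apply_moves(targets=[{"travel": [-40, 0, 0], "roll": 0, "jaw": 80}, {"travel": [-40, 0, 0], "roll": 0, "jaw": 80}, {"travel": [-30, 0, 0], "roll": 0, "jaw": 80}, {"travel": [0, 0, 0], "roll": 0, "jaw": 80}, {"travel": [0, 0, 0], "roll": 0, "jaw": 80}])

```text
clock: 25.75
tool_pos: [0.4717, -0.0491, 0.2525]
orientation: [-179.9, -0.0, -77.3]
force: [0.4, 0.2, 0.0]
opening: 0.0796
gripper_force: 0.0
```

```bash
python3 - <<'E'
from h import *
K,E=cam("top");im=ctrl.snapshot("top");im2=cam("wrist"),ctrl.snapshot("wrist")
cv2.imwrite("pics/w10.png",im2[1][:,:,::-1])
cv2.imwrite("pics/t10.png",cv2.resize(im[155:320,180:480],None,fx=2.6,fy=2.6,interpolation=cv2.INTER_CUBIC)[:,:,::-1])
Kw,Ew=im2[0]
for p,h in (((.4548,.0295),.045),((.471,-.0425),.056),((.487,-.1145),.068),((.503,-.187),.08)):
    print("expected cap px: top*2.6",(px(K,E,[*p,.008+h])-[180,155])*2.6,"wrist",px(Kw,Ew,[*p,.008+h]),"pad",px(Kw,Ew,[*p,.008]))
E
```

```text
expected cap px: top*2.6 [309.12283824 336.51191154] wrist [318.78781448 291.40068041] pad [318.83256837 273.40849065]
expected cap px: top*2.6 [387.0392499  320.12102944] wrist [318.72134282 219.30259562] pad [318.78922066 205.66134305]
expected cap px: top*2.6 [466.29048216 303.65026261] wrist [318.8867807  132.32783129] pad [318.94457666 130.2358378 ]
expected cap px: top*2.6 [547.51359973 286.89379041] wrist [319.24771826  23.67705995] pad [319.24000497  45.10169631]
```

View pics/w10.png

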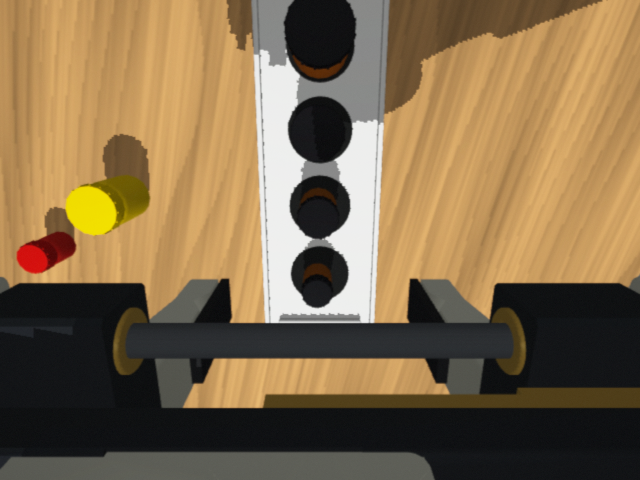

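View pics/t10.png

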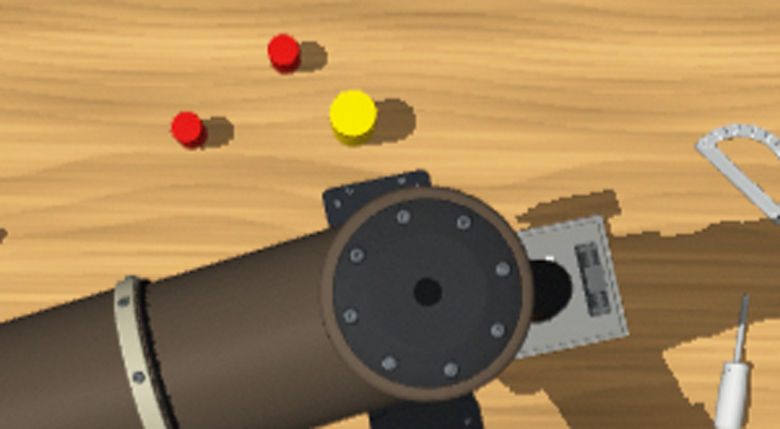

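All four jars stand upright and centred on their pads. The wrist view shows A at (317,291), B at (318,217), C at (319,131) and D at (320,30), each within about 3 mm of where it should be. The bystanders and look-alikes haven't moved, so I'm handing in.

```bash
python3 -c "
from plant import ctrl
print(ctrl.close_job())"
```

```text
the job is handed in; nothing more can be done
None
```

The four amber jars stand upright on the tray pads in order of size, the largest next to the latch, each within about 3 mm of its pad's centre by my last wrist-camera check; the job is handed in, but I got no verdict back.

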